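# Switch off both chargers at the bench power strip

### The job

The bench is being left for the night: switch off the battery charger (the flat block with four round cells in it) and the USB charger (the small block with two slots) at the power strip, by lightly pressing the raised outer end of the rocker switch beside each one with the fingertips until it tips over. Leave the switches of the timer and of the two covered sockets on, leave every plug-in standing in its socket, and do not disturb the other things on the bench.

Things in the scene. Friction and masses are not known exactly. Their poses are not given: they have to be found in the camera images.
- strip: Aluminium power strip screwed to the bench: 400 mm along its y, 100 mm along its x (-53 to +47), 44 mm high; origin on the bench under its middle, z up, turned up to 20 degrees. Five round sockets in a row on its -x half (robot's side), 68 mm apart; beside each, on its +x half, that socket's black rocker switch, in a 32 x 27 mm bezel 3 mm high.
- socket0 (a point): Centre of the mouth of socket 0 in the strip's top face (41 mm across, 15 mm deep), strip frame x -26, y +136, z 44 mm. A plug-in's origin is straight below its socket's centre. Its switch is sw0, at the same strip y.
- socket1 (a point): Centre of the mouth of socket 1 in the strip's top face (41 mm across, 15 mm deep), strip frame x -26, y +68, z 44 mm. A plug-in's origin is straight below its socket's centre. Its switch is sw1, at the same strip y.
- socket2 (a point): Centre of the mouth of socket 2 in the strip's top face (41 mm across, 15 mm deep), strip frame x -26, y +0, z 44 mm. A plug-in's origin is straight below its socket's centre. Its switch is sw2, at the same strip y.
- socket3 (a point): Centre of the mouth of socket 3 in the strip's top face (41 mm across, 15 mm deep), strip frame x -26, y -68, z 44 mm. A plug-in's origin is straight below its socket's centre. Its switch is sw3, at the same strip y.
- socket4 (a point): Centre of the mouth of socket 4 in the strip's top face (41 mm across, 15 mm deep), strip frame x -26, y -136, z 44 mm. A plug-in's origin is straight below its socket's centre. Its switch is sw4, at the same strip y.
- sw0 (a joint): Rocker of socket 0: black shallow V, 27 mm along strip x, 19.5 wide; pivot along strip y at x 25, y +136, z 45 mm. 0 rad = on, the start: outer (+x) half raised to 10 mm above the strip's face. 0.4 = off: outer half level, 5 mm above it. About 3 N down on the outer half, 35 mm from the strip's centre line (61 from the socket's centre), tips it; past 0.2 it snaps over and stays.
- sw1 (a joint): Rocker of socket 1: black shallow V, 27 mm along strip x, 19.5 wide; pivot along strip y at x 25, y +68, z 45 mm. 0 rad = on, the start: outer (+x) half raised to 10 mm above the strip's face. 0.4 = off: outer half level, 5 mm above it. About 3 N down on the outer half, 35 mm from the strip's centre line (61 from the socket's centre), tips it; past 0.2 it snaps over and stays.
- sw2 (a joint): Rocker of socket 2: black shallow V, 27 mm along strip x, 19.5 wide; pivot along strip y at x 25, y +0, z 45 mm. 0 rad = on, the start: outer (+x) half raised to 10 mm above the strip's face. 0.4 = off: outer half level, 5 mm above it. About 3 N down on the outer half, 35 mm from the strip's centre line (61 from the socket's centre), tips it; past 0.2 it snaps over and stays.
- sw3 (a joint): Rocker of socket 3: black shallow V, 27 mm along strip x, 19.5 wide; pivot along strip y at x 25, y -68, z 45 mm. 0 rad = on, the start: outer (+x) half raised to 10 mm above the strip's face. 0.4 = off: outer half level, 5 mm above it. About 3 N down on the outer half, 35 mm from the strip's centre line (61 from the socket's centre), tips it; past 0.2 it snaps over and stays.
- sw4 (a joint): Rocker of socket 4: black shallow V, 27 mm along strip x, 19.5 wide; pivot along strip y at x 25, y -136, z 45 mm. 0 rad = on, the start: outer (+x) half raised to 10 mm above the strip's face. 0.4 = off: outer half level, 5 mm above it. About 3 N down on the outer half, 35 mm from the strip's centre line (61 from the socket's centre), tips it; past 0.2 it snaps over and stays.
- battery_charger: Loose, held only by its round foot (37 mm across, 17 mm long) standing in a socket; origin at the underside of the foot, 15 mm below the strip's face; axes as the strip's. Plug-in charger for round cells: light grey flat block 74 x 64 mm, x from -46 to +28 mm, top 33 mm above the strip's face; four round cells (14 mm by 46 mm) lie side by side in its top.
- usb_charger: Loose, held only by its round foot (37 mm across, 17 mm long) standing in a socket; origin at the underside of the foot, 15 mm below the strip's face; axes as the strip's. Small light grey rectangular charger block 46 x 40 x 28 mm, top 30 mm above the strip's face, with two dark slot-shaped ports in its top.
- timer: Loose, held only by its round foot (37 mm across, 17 mm long) standing in a socket; origin at the underside of the foot, 15 mm below the strip's face; axes as the strip's. Plug-in timer: light grey drum 58 mm across with a round dial ringed by 24 small dark tabs, top 35 mm above the strip's face. Not to be switched off.
- cover_a: Loose, held only by its round foot (37 mm across, 17 mm long) standing in a socket; origin at the underside of the foot, 15 mm below the strip's face; axes as the strip's. Socket cover: light grey disc 48 mm across, 4 mm thick with a small upright tab, top 15 mm above the strip's face; nothing is plugged in there.
- cover_b: Loose, held only by its round foot (37 mm across, 17 mm long) standing in a socket; origin at the underside of the foot, 15 mm below the strip's face; axes as the strip's. A second socket cover like cover_a.
- reel: Bystander: reel of solder standing on its flange, 62 mm across, 44 mm high; origin under its middle.
- flux_bottle: Bystander: small amber bottle, 44 mm across, 85 mm high; origin under its middle.
- tip_cleaner: Bystander: dark steel pot of brass wool, 76 mm across, 46 mm high; origin under its middle.
- screwdriver: Bystander: screwdriver 170 mm long lying on the bench along its x; origin under its middle.
- tweezers: Bystander: steel tweezers 126 mm long, 6 mm thick, lying on the bench along their x; origin under the middle.
Things that resemble listed ones, but are neither listed nor needed, are in the scene too. Leave any red or yellow look-alike of the cover_b alone.

How it is judged:
At the end, for the whole second after the job is handed in: The rockers of the battery and USB chargers are fully off (over 0.33 rad), the other three fully on (under 0.07); all plug-ins stand in their sockets within 8 mm of their starts, tilted under 0.2 rad; reel, bottle, cleaner, screwdriver, tweezers within 30 mm of theirs (((horizontal distance between battery_charger and socket0 below 0.02 m and value of joint sw0 above 0.33 rad) or (horizontal distance between battery_charger and socket1 below 0.02 m and value of joint sw1 above 0.33 rad) or (horizontal distance between battery_charger and socket2 below 0.02 m and value of joint sw2 above 0.33 rad) or (horizontal distance between battery_charger and socket3 below 0.02 m and value of joint sw3 above 0.33 rad) or (horizontal distance between battery_charger and socket4 below 0.02 m and value of joint sw4 above 0.33 rad)) and ((horizontal distance between usb_charger and socket0 below 0.02 m and value of joint sw0 above 0.33 rad) or (horizontal distance between usb_charger and socket1 below 0.02 m and value of joint sw1 above 0.33 rad) or (horizontal distance between usb_charger and socket2 below 0.02 m and value of joint sw2 above 0.33 rad) or (horizontal distance between usb_charger and socket3 below 0.02 m and value of joint sw3 above 0.33 rad) or (horizontal distance between usb_charger and socket4 below 0.02 m and value of joint sw4 above 0.33 rad)) and (horizontal distance between any of battery_charger, usb_charger and socket0 below 0.02 m or value of joint sw0 below 0.07 rad) and (horizontal distance between any of battery_charger, usb_charger and socket1 below 0.02 m or value of joint sw1 below 0.07 rad) and (horizontal distance between any of battery_charger, usb_charger and socket2 below 0.02 m or value of joint sw2 below 0.07 rad) and (horizontal distance between any of battery_charger, usb_charger and socket3 below 0.02 m or value of joint sw3 below 0.07 rad) and (horizontal distance between any of battery_charger, usb_charger and socket4 below 0.02 m or value of joint sw4 below 0.07 rad) and distance of each of battery_charger, usb_charger, timer, cover_a, cover_b from where it was at the start of the episode below 0.008 m and angle between each of battery_charger, usb_charger, timer, cover_a, cover_b's own z axis and vertical below 0.2 rad and distance of each of reel, flux_bottle, tip_cleaner, screwdriver, tweezers from where it was at the start of the episode below 0.03 m); the robot touches nothing.
It fails at once if the switch of the timer or of a covered socket is tipped halfway or more ((value of joint sw0 above 0.2 rad and not (horizontal distance between battery_charger and socket0 below 0.02 m) and not (horizontal distance between usb_charger and socket0 below 0.02 m)) or (value of joint sw1 above 0.2 rad and not (horizontal distance between battery_charger and socket1 below 0.02 m) and not (horizontal distance between usb_charger and socket1 below 0.02 m)) or (value of joint sw2 above 0.2 rad and not (horizontal distance between battery_charger and socket2 below 0.02 m) and not (horizontal distance between usb_charger and socket2 below 0.02 m)) or (value of joint sw3 above 0.2 rad and not (horizontal distance between battery_charger and socket3 below 0.02 m) and not (horizontal distance between usb_charger and socket3 below 0.02 m)) or (value of joint sw4 above 0.2 rad and not (horizontal distance between battery_charger and socket4 below 0.02 m) and not (horizontal distance between usb_charger and socket4 below 0.02 m))).
It fails at once if a plug-in is lifted, pulled or knocked out of its place (moved over 8 mm or tilted over 0.2 rad) (distance of any of battery_charger, usb_charger, timer, cover_a, cover_b from where it was at the start of the episode above 0.008 m or angle between any of battery_charger, usb_charger, timer, cover_a, cover_b's own z axis and vertical above 0.2 rad).
It fails at once if the fingers press on the strip or its switches with more than 30 N (contact force between the fingers and strip above 30 N).
It fails at once if the reel, bottle, tip cleaner, screwdriver or tweezers are moved over 30 mm (distance of any of reel, flux_bottle, tip_cleaner, screwdriver, tweezers from where it was at the start of the episode above 0.03 m).
It also fails if it takes over 35 s, if anything falls off the work surface, if the arm or the gripper's body presses on something with over 40 N, if the wrist force passes 120 N, or if a joint passes its speed limit or range.

### The arm

A 6-joint arm with a two-finger parallel gripper is mounted at the origin on the work surface. World frame = base frame: x ahead of the robot, y to its left, z up, the work surface at z = 0. Lengths are in m, angles in rad, forces in N, time in s.
With the tool pointing down it reaches from about 0.35 to 0.85 m from the base axis. Payload 8.1 kg.
Tool frame: the origin (TCP) lies between the finger pads; the fingertips stand 11 mm ahead of it and the grasp point (between the pads) lies 8 mm behind it; y points along the fingers, x is the direction in which the jaws open and shut, and the axes are right-handed (so a half turn about y gives the same grasp; the last joint's range is limited). The gripper opens to 93 mm and grips with 3 to 60 N. Pads are 15 mm wide; open, the fingers measure 128 mm over their backs; the gripper's body (75 mm by 188 mm) begins 65 mm behind the grasp point.
Start: joints at [-1.186, 0.13, 1.488, -0, 1.523, -0.085], TCP at [0.272, -0.535, 0.23] pointing down, gripper open.
Joint ranges: [-2.96, 2.96], [-0.89, 2.26], [0.02, 2.5], [-1.34, 4.48], [0, 2.73], [-2.66, 2.66]. Speed limits (rad/s): [2.39, 2.39, 2.79, 3.14, 3.14, 3.14].

### API

Orientations are given as a rotation vector (axis times angle).
In Python, from plant import readout, optics, robot gives the robot as it stands.
- The arm moves only by the shell command python3 -m creep 'ROWS' [FORCE]. ROWS is JSON, a list that holds one entry, the list of rows, each a list of 7 numbers: the closure, from 0 (fully open) to 1 (shut), then the shift along the tool's x, y, z in cm, then the turn, a rotation vector about the tool's x, y, z in degrees. In form: [[[grip, x, y, z, wx, wy, wz], ...]]. A call has exactly 8 rows; each row shifts and turns the pose as measured when the row begins, along the tool's axes as they then stand; what a row does not reach is not made up. A row lasts 1/10 s, in which the tool goes at most 50 mm and 8.59 degrees, less where a joint would pass 70% of its speed; a pose out of reach is approached as far as the arm can. A call is refused whole if a number of a shift passes 5 or a number of a turn 8.59, either way. A call with a gripper value outside its range is refused whole. The fingers move at their own pace and stop on an object; FORCE is the grip in N (left out, the last holds). Time passes only in rows, so rows that do not move let the fingers close, or fill a call up. It gives the time, the measured TCP pose, the force and the opening at its end, in the units of the state.
- readout.read_state(): the state, without advancing time (a new reading comes with each control period).
- optics.read_camera(name): name is "scene" or "top" or "wrist"; returns a dict with "frame" (384x512x3 uint8, red, green, blue), "depth" (384x512 float32, m along the optical axis (not along the pixel's ray), 0 where there is no reading), "intrinsics" (3x3 intrinsics, pixels), "R" (3x3) and "t" (3): a world point X has camera coordinates R X + t. Camera axes: x right, y down, z forward; pixel columns grow to the right and rows downward; lengths in m; the calibration is good to about 2 mm. A picture is of the moment at which its call begins.
- robot.close_job(): hands the job in, once; it reports no verdict.
The state is a dict: "t": time; "q": joint angles; "dq": joint speeds; "joint_torque": joint torques, N m; "tool_pos": TCP position; "orientation": TCP orientation; "force": force on the tool from outside, world axes, zero at the start; "wrist_torque": the same for the moment, N m; "opening": finger opening in m.
Only numpy, scipy, OpenCV 4.12 (cv2) and the standard library are available. Lean on these libraries where they do the work, as an engineer would, in place of code of your own. Each camera call takes 0.05 s, during which the arm holds its last target. There are 200 camera calls.

## Working session

There is one attempt and no reset: what is moved stays moved. The work goes in short steps, Python scripts to look and compute and a shell command to move; the robot and the scene stay as the last step left them, time stands still between calls to the robot, and variables do not carry over. Pictures are saved under pics/ and viewed, about 8 in all and at most 12, crops included, and the job is handed in when it is done.

```bash
mkdir -p pics; ls; python3 - <<'E'
from plant import readout, optics
import cv2,numpy as np
s=readout.read_state();print(s['t'],s['tool_pos'],s['orientation'],s['force'],s['opening'])
for n in("top","scene"):
    c=optics.read_camera(n);np.savez(f"pics/{n}.npz",**c)
    cv2.imwrite(f"pics/{n}1.png",cv2.resize(c["frame"][:,:,::-1],None,fx=1.5,fy=1.5,interpolation=cv2.INTER_CUBIC));print(n,c["R"],c["t"],c["intrinsics"])
E
```

```text
pics
0.0 [ 0.27143367 -0.53450028  0.22860933] [-1.39444916  0.85764841 -0.85529463] [0.25624701 0.0116147  0.34599388] 0.09274143570809787
top [[-9.19524807e-03 -9.99955858e-01 -1.93095973e-03]
 [-9.79647025e-01  9.39568489e-03 -2.00507922e-01]
 [ 2.00517214e-01  4.79388693e-05 -9.79690178e-01]] [0.04170992 0.58415098 1.02578957] [[474.58853572   0.         257.44394463]
 [  0.         474.58853572 198.65709435]
 [  0.           0.           1.        ]]
scene [[ 0.31051802  0.9505167   0.00982657]
 [ 0.7635497  -0.24325494 -0.59817964]
 [-0.56618938  0.19324863 -0.80130179]] [-0.2008889  -0.395117    1.35133713] [[383.44698613   0.         248.17991761]
 [  0.         383.44698613 189.53158783]
 [  0.           0.           1.        ]]
```

View pics/top1.png

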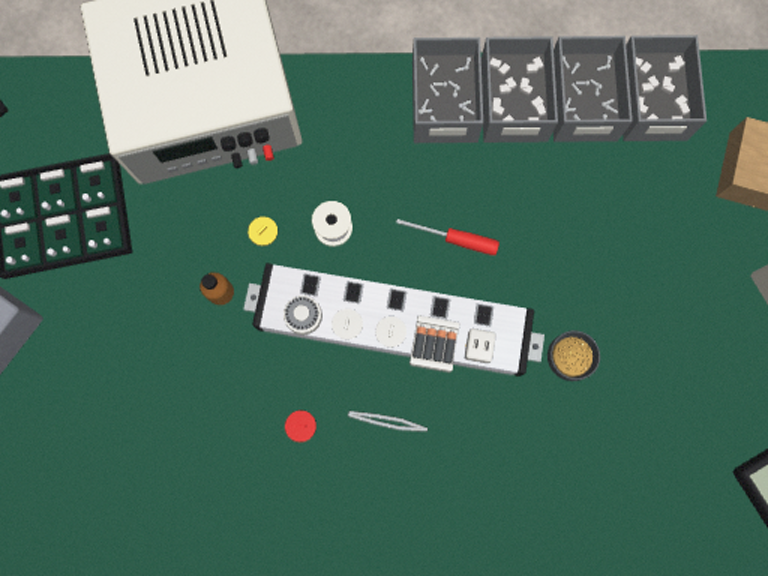

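View pics/scene1.png

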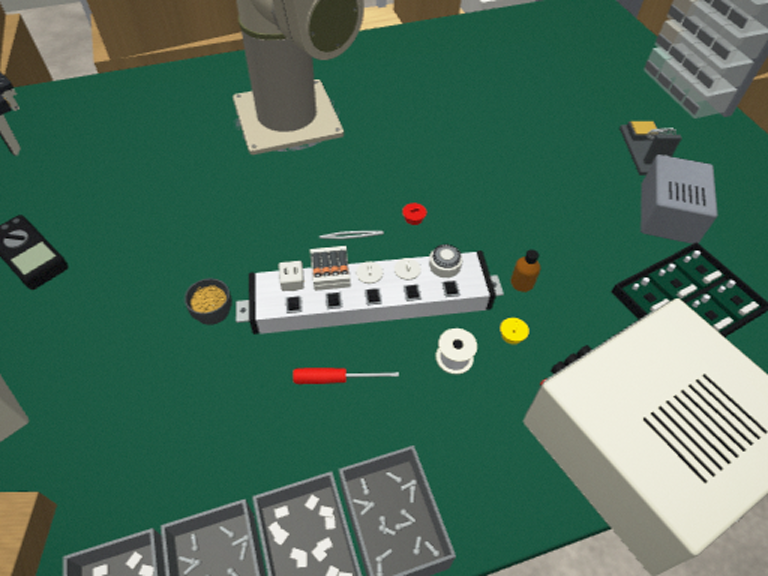

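The top view shows, left to right (+y to −y), the timer at socket 0, covers at 1 and 2, the battery charger at 3 and the USB charger at 4. The target switches are sw3 (440,307) and sw4 (484,315), in display pixels. The scene view agrees, mirrored: sw4 is at (293,303) and sw3 at (334,300).

```bash
cat > h.py <<'E'
import numpy as np,cv2
def rays(c,uv):
    d=np.c_[uv,np.ones(len(uv))]@np.linalg.inv(c["intrinsics"]).T@c["R"]
    return -c["R"].T@c["t"],d
def plane(c,uv,z):
    o,d=rays(c,uv);return o+d*((z-o[2])/d[:,2])[:,None]
def switches(c,lo=40,hi=400,roi=None,thr=60):
    m=(c["frame"].max(2)<thr).astype(np.uint8)
    if roi: k=np.zeros_like(m);k[roi[1]:roi[3],roi[0]:roi[2]]=1;m*=k
    n,l,s,ce=cv2.connectedComponentsWithStats(m)
    return [(ce[i],s[i]) for i in range(1,n) if lo<s[i,4]<hi]
E
python3 - <<'E'
from h import *
from scipy.spatial.transform import Rotation as R
from plant import readout
s=readout.read_state();print(np.round(R.from_rotvec(s['orientation']).as_matrix(),3))
P={}
for n,roi in(("top",(175,175,345,225)),("scene",(175,185,320,210))):
    c=dict(np.load(f"pics/{n}.npz"))
    k=[(ce,st) for ce,st in switches(c,roi=roi)]
    for ce,st in k:print(n,ce.round(1),st[2:])
    uv=np.array([ce for ce,st in k if .6<st[2]/st[3]<1.5])
    p=plane(c,uv,.051);print(p.round(4));P[n]=p
E
```

```text
[[ 0.453 -0.001  0.892]
 [-0.892  0.001  0.453]
 [-0.002 -1.     0.   ]]
top [176.8 185.8] [ 6 26 80]
top [206.2 189.5] [10 12 81]
top [235.  194.4] [ 9 12 81]
top [263.9 199.4] [ 9 12 78]
top [292.8 204.6] [ 9 12 76]
top [322.  209.5] [ 9 12 74]
[[ 0.609   0.1546  0.051 ]
 [ 0.5967  0.088   0.051 ]
 [ 0.5843  0.0214  0.051 ]
 [ 0.5714 -0.0449  0.051 ]
 [ 0.5594 -0.1116  0.051 ]]
scene [300.2 191.5] [ 8  8 53]
scene [274.5 194.1] [ 8  9 51]
scene [248.5 196.6] [ 8  8 53]
scene [221.9 199.6] [ 7  8 55]
scene [195.1 202.1] [ 7  9 55]
[[ 0.6128  0.1524  0.051 ]
 [ 0.6002  0.086   0.051 ]
 [ 0.5875  0.0196  0.051 ]
 [ 0.5757 -0.0475  0.051 ]
 [ 0.5627 -0.1142  0.051 ]]
```

```bash
cat > d.py <<'E'
import sys;from h import *
from scipy.spatial.transform import Rotation as R
from plant import readout
s=readout.read_state();M=R.from_rotvec(s['orientation']).as_matrix()
G=np.array(eval(sys.argv[1]))
a=np.radians(-100.6);X=np.array([np.cos(a),np.sin(a),0]);Y=np.array([0,0,-1.]);W=np.c_[X,Y,np.cross(X,Y)]
print('t',round(s['t'],2),'pos',s['tool_pos'].round(4) if hasattr(s['tool_pos'],'round') else s['tool_pos'],'F',np.round(s['force'],1),'open',round(s['opening'],4))
print('shift cm tool',(M.T@(G-s['tool_pos'])*100).round(2),'turn deg',np.degrees(R.from_matrix(M.T@W).as_rotvec()).round(2))
E
python3 -m creep '[[[1,0,0,2,0,4.7,0],[1,0,0,2,0,4.7,0],[1,0,0,2,0,4.7,0],[1,0,0,2,0,4.7,0],[1,0,0,2,0,4.7,0],[1,0,0,2,0,4.7,0],[1,0,0,2,0,4.7,0],[1,0,0,2,0,4.7,0]]]' 10
python3 d.py '[.571,-.115,.15]'
```

```text
t: 0.9
tool_pos: [0.4277, -0.5047, 0.2234]
orientation: [-1.099, 1.375, -1.357]
force: [-0.3, -0.5, -0.1]
opening: 0.0334
t 0.9 pos [ 0.4277 -0.5047  0.2234] F [-0.3 -0.5 -0.1] open 0.0334
shift cm tool [-41.08   7.6    5.73] turn deg [ 0.42 -1.73 -0.42]
```

```bash
python3 -m creep '[[[1,-4,0,0.6,0,-0.2,0],[1,-4,0,0.6,0,-0.2,0],[1,-4,0,0.6,0,-0.2,0],[1,-4,0,0.6,0,-0.2,0],[1,-4,0,0.6,0,-0.2,0],[1,-4,0,0.6,0,-0.2,0],[1,-4,0,0.6,0,-0.2,0],[1,-4,0,0.6,0,-0.2,0]]]'
python3 d.py '[.571,-.115,.15]'
```

```text
t: 1.7
tool_pos: [0.5416, -0.1927, 0.217]
orientation: [-1.112, 1.372, -1.332]
force: [0.6, 0.4, 1.0]
opening: 0.0002
t 1.7 pos [ 0.5416 -0.1927  0.217 ] F [0.6 0.4 1. ] open 0.0002
shift cm tool [-8.1   6.78  1.5 ] turn deg [ 1.04 -0.59 -0.78]
```

```bash
python3 -m creep '[[[1,-2.1,0.9,0.4,0.2,-0.1,-0.2],[1,-2,0.9,0.4,0.2,-0.1,-0.2],[1,-2,0.9,0.4,0.2,-0.1,-0.1],[1,-2,0.9,0.3,0.2,-0.1,-0.1],[1,0,1,0,0.2,-0.1,-0.1],[1,0,1,0,0,0,0],[1,0,1.5,0,0,0,0],[1,0,1.5,0,0,0,0]]]'
python3 d.py '[.571,-.115,.06]'
python3 - <<'E'
from h import *
from plant import optics
c=optics.read_camera("wrist");np.savez("pics/wrist.npz",**c)
s=optics.read_camera("scene");np.savez("pics/scene2.npz",**s)
a=cv2.resize(s["frame"][150:240,160:320],(512,288),interpolation=cv2.INTER_CUBIC)
cv2.imwrite("pics/w1.png",np.vstack([c["frame"][:300],a])[:,:,::-1])
E
```

```text
t: 2.5
tool_pos: [0.5729, -0.1072, 0.1271]
orientation: [-1.118, 1.341, -1.339]
force: [0.3, 0.3, 0.6]
opening: 0.001
t 2.5 pos [ 0.5729 -0.1072  0.1271] F [0.3 0.3 0.6] open 0.001
shift cm tool [ 0.82  6.71 -0.05] turn deg [ 0.01  0.34 -0.09]
```

View pics/w1.png

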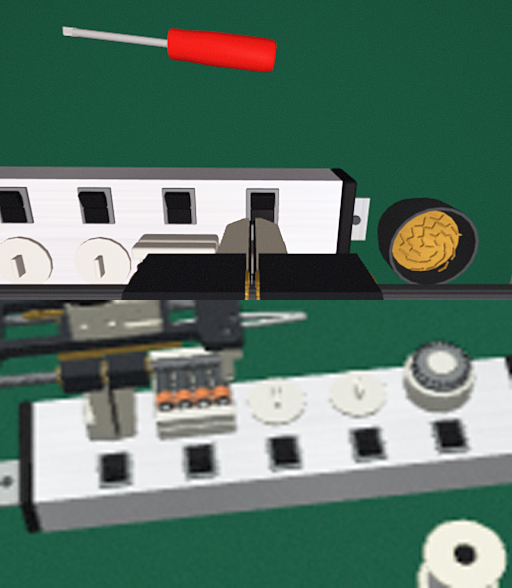

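The wrist view shows sw4 (262,205), partly behind the fingertips, with sw3 (180,206) clear of them, and the scene view shows the fingers over socket 4's side. Next I refine with sw3, sw2 and the strip's far edge.

```bash
python3 - <<'E'
from h import *
c=dict(np.load("pics/wrist.npz"))
for ce,st in switches(c,100,3000,(0,180,300,235),70):
    x,y,w,h,a=st
    print(ce.round(1),st,plane(c,[ce],.049).round(4), 'far/near edge mid',plane(c,[[x+w/2,y],[x+w/2,y+h]],.047).round(4).tolist())
f=c["frame"].astype(int)
for u in(60,140,220,320):
    col=f[:,u];print(u,[(v,col[v].tolist()) for v in range(164,186,2)])
    
E
```

```text
[ 11.9 207. ] [  0 191  27  32 738] [[0.5984 0.0877 0.049 ]] far/near edge mid [[0.6107, 0.0828, 0.047], [0.5843, 0.0938, 0.047]]
[ 94.3 206.6] [ 78 192  31  31 771] [[0.5868 0.0217 0.049 ]] far/near edge mid [[0.5984, 0.0194, 0.047], [0.5725, 0.0282, 0.047]]
[178.2 207.1] [164 192  28  32 763] [[ 0.5742 -0.0453  0.049 ]] far/near edge mid [[0.5862, -0.0477, 0.047], [0.559, -0.0408, 0.047]]
[261.5 207.5] [249 193  26  42 684] [[ 0.5618 -0.1117  0.049 ]] far/near edge mid [[0.5733, -0.1142, 0.047], [0.5367, -0.1078, 0.047]]
60 [(164, [27, 86, 64]), (166, [58, 88, 76]), (168, [121, 109, 116]), (170, [117, 110, 115]), (172, [118, 112, 115]), (174, [117, 113, 115]), (176, [115, 109, 112]), (178, [114, 105, 111]), (180, [255, 252, 254]), (182, [247, 243, 246]), (184, [246, 242, 244])]
140 [(164, [26, 86, 62]), (166, [26, 87, 63]), (168, [120, 111, 115]), (170, [110, 106, 108]), (172, [113, 108, 112]), (174, [107, 102, 105]), (176, [113, 107, 110]), (178, [101, 96, 98]), (180, [243, 238, 241]), (182, [248, 244, 247]), (184, [244, 239, 242])]
220 [(164, [23, 86, 62]), (166, [22, 88, 60]), (168, [100, 101, 102]), (170, [114, 106, 109]), (172, [110, 104, 108]), (174, [111, 103, 106]), (176, [110, 103, 106]), (178, [99, 94, 99]), (180, [219, 210, 217]), (182, [250, 248, 250]), (184, [246, 244, 246])]
320 [(164, [26, 85, 63]), (166, [23, 85, 62]), (168, [82, 100, 93]), (170, [115, 109, 112]), (172, [116, 111, 114]), (174, [116, 108, 113]), (176, [113, 105, 110]), (178, [110, 104, 108]), (180, [169, 163, 175]), (182, [253, 252, 255]), (184, [249, 248, 251])]
```

```bash
python3 -m creep '[[[1,0.3,0,-0.1,0,0.2,0],[1,0.3,0,-0.1,0,0.1,0],[1,0.1,0.8,0,0,0,0],[1,0,0.8,0,0,0,0],[1,0,0.8,0,0,0,0],[1,0,0.8,0,0,0,0],[1,0,0.8,0,0,0,0],[1,0,0.4,0,0,0,0]]]'
python3 d.py '[.5713,-.114,.06]'
```

```text
t: 3.4
tool_pos: [0.5683, -0.1156, 0.079]
orientation: [-1.115, 1.348, -1.344]
force: [0.2, -0.6, -1.3]
opening: 0.0006
t 3.4 pos [ 0.5683 -0.1156  0.079 ] F [ 0.2 -0.6 -1.3] open 0.0006
shift cm tool [-0.21  1.9   0.26] turn deg [ 0.12 -0.14 -0.1 ]
```

```bash
python3 -m creep '[[[1,-0.1,0,0.15,0,0,0],[1,-0.1,0,0.1,0,0,0],[1,0,0.4,0,0,0,0],[1,0,0.3,0,0,0,0],[1,0,0.3,0,0,0,0],[1,0,0.2,0,0,0,0],[1,0,0.2,0,0,0,0],[1,0,0.1,0,0,0,0]]]'
python3 d.py '[.5713,-.114,.06]'
```

```text
t: 4.2
tool_pos: [0.5728, -0.1139, 0.0637]
orientation: [-1.113, 1.346, -1.345]
force: [0.1, 0.5, 2.3]
opening: 0.0006
t 4.2 pos [ 0.5728 -0.1139  0.0637] F [0.1 0.5 2.3] open 0.0006
shift cm tool [ 0.04  0.37 -0.15] turn deg [-0.03 -0.11 -0.09]
```

Contact at the expected height (2.3 N). I press on in small steps.

```bash
python3 -m creep '[[[1,0,0.1,0,0,0,0],[1,0,0.1,0,0,0,0],[1,0,0.1,0,0,0,0],[1,0,0.1,0,0,0,0],[1,0,0,0,0,0,0],[1,0,0,0,0,0,0],[1,0,0,0,0,0,0],[1,0,0,0,0,0,0]]]'
python3 d.py '[.5713,-.114,.06]'
```

```text
t: 5.0
tool_pos: [0.5729, -0.114, 0.0603]
orientation: [-1.113, 1.346, -1.345]
force: [0.8, 0.4, 3.1]
opening: 0.0004
t 5.0 pos [ 0.5729 -0.114   0.0603] F [0.8 0.4 3.1] open 0.0004
shift cm tool [ 0.03  0.03 -0.15] turn deg [-0.04 -0.11 -0.09]
```

```bash
python3 -m creep '[[[1,0,0.05,0,0,0,0],[1,0,0.05,0,0,0,0],[1,0,-1,0,0,0,0],[1,0,-1,0,0,0,0],[1,0,-1,0,0,0,0],[1,0,-1,0,0,0,0],[1,0,-1,0,0,0,0],[1,0,-1,0,0,0,0]]]'
python3 d.py '[.5838,-.0475,.06]'
python3 - <<'E'
from h import *
from plant import optics
c=optics.read_camera("wrist");np.savez("pics/wrist2.npz",**c)
s=optics.read_camera("scene")
a=cv2.resize(s["frame"][170:220,170:320],(640,214),interpolation=cv2.INTER_CUBIC)
b=cv2.resize(c["frame"][160:260,0:340],(640,188),interpolation=cv2.INTER_CUBIC)
cv2.imwrite("pics/w2.png",np.vstack([b,a])[:,:,::-1])
E
```

```text
t: 5.8
tool_pos: [0.5717, -0.1138, 0.1235]
orientation: [-1.115, 1.348, -1.343]
force: [0.3, 0.6, -0.3]
opening: 0.0006
t 5.8 pos [ 0.5717 -0.1138  0.1235] F [ 0.3  0.6 -0.3] open 0.0006
shift cm tool [-6.73  6.36 -0.03] turn deg [ 0.12 -0.11 -0.09]
```

View pics/w2.png

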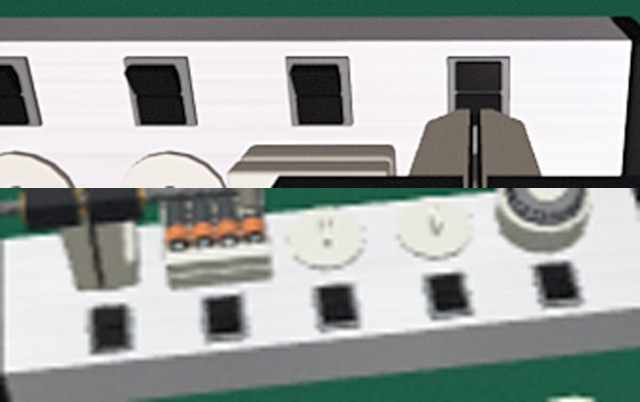

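The crop shows sw4 at (480,85) with its outer half level and the pivot crease showing, so it has tipped. sw3 (320,90) and the rest are still raised. On to sw3.

```bash
python3 -m creep '[[[1,-2,0,0,0,0,0],[1,-2,0,0,0,0,0],[1,-2,0,0,0,0,0],[1,-0.7,0,0,0,0,0],[1,0,0,0,0,0,0],[1,0,1,0,0,0,0],[1,0,1,0,0,0,0],[1,0,1,0,0,0,0]]]'
python3 d.py '[.5838,-.0475,.06]'
```

```text
t: 6.7
tool_pos: [0.586, -0.0492, 0.0933]
orientation: [-1.112, 1.345, -1.349]
force: [-1.3, -0.6, -0.2]
opening: 0.0004
t 6.7 pos [ 0.586  -0.0492  0.0933] F [-1.3 -0.6 -0.2] open 0.0004
shift cm tool [-0.13  3.33 -0.26] turn deg [-0.17 -0.23 -0.  ]
```

```bash
python3 -m creep '[[[1,-0.1,0.4,-0.1,0,0,0],[1,0,0.5,-0.1,0,0,0],[1,0,0.5,0,0,0,0],[1,0,0.5,0,0,0,0],[1,0,0.4,0,0,0,0],[1,0,0.3,0,0,0,0],[1,0,0.2,0,0,0,0],[1,0,0.1,0,0,0,0]]]'
python3 d.py '[.5838,-.0475,.06]'
```

```text
t: 7.5
tool_pos: [0.5835, -0.0492, 0.0602]
orientation: [-1.112, 1.347, -1.349]
force: [-3.9, -0.1, 10.0]
opening: 0.0004
t 7.5 pos [ 0.5835 -0.0492  0.0602] F [-3.9 -0.1 10. ] open 0.0004
shift cm tool [-0.17  0.02 -0.  ] turn deg [-0.08 -0.34  0.01]
```

The force is 10 N at the off height, so it has probably bottomed. I lift and check.

```bash
python3 -m creep '[[[1,0,0,0,0,0,0],[1,0,-1,0,0,0,0],[1,0,-1,0,0,0,0],[1,0,-2,0,0,0,0],[1,0,-3,0,0,0,0],[1,0,-3,0,0,0,0],[1,0,-3,0,0,0,0],[1,0,0,0,0,0,0]]]'
python3 d.py '[.5838,-.0475,.06]'
python3 - <<'E'
from h import *
from plant import optics
c=optics.read_camera("wrist");s=optics.read_camera("scene")
a=cv2.resize(s["frame"][150:250,160:340],(700,320),interpolation=cv2.INTER_CUBIC)
b=cv2.resize(c["frame"][180:300],(700,164),interpolation=cv2.INTER_CUBIC)
cv2.imwrite("pics/w3.png",np.vstack([b,a])[:,:,::-1])
E
```

```text
t: 8.3
tool_pos: [0.5823, -0.0487, 0.1992]
orientation: [-1.113, 1.348, -1.349]
force: [1.0, -0.6, 1.8]
opening: 0.0002
t 8.3 pos [ 0.5823 -0.0487  0.1992] F [ 1.  -0.6  1.8] open 0.0002
shift cm tool [-0.15 13.92  0.11] turn deg [-0.03 -0.32  0.01]
```

View pics/w3.png

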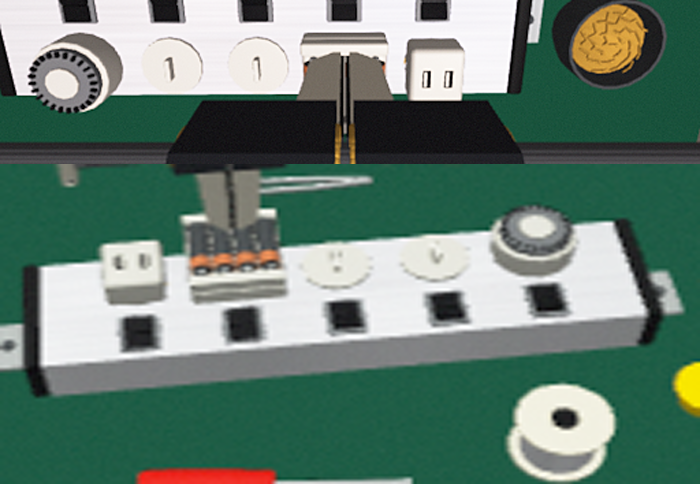

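All the plug-ins are standing, but the crop cut off the switches. I view that band of the wrist image enlarged.

```bash
python3 - <<'E'
from h import *
from plant import optics
c=optics.read_camera("wrist")
b=cv2.resize(c["frame"][155:215,30:350],(800,150),interpolation=cv2.INTER_CUBIC)
b=np.clip(b.astype(float)*1.6,0,255).astype(np.uint8)
cv2.imwrite("pics/w4.png",b[:,:,::-1])
E
```

```text
(no output)
```

View pics/w4.png

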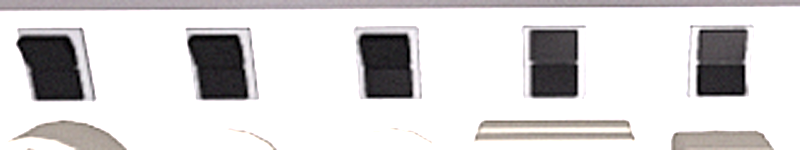

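The image shows sw3 (554,60) and sw4 (720,60) both with a lighter, level outer half, so they are off. The three on the left still have a dark raised outer half. The fingers are clear, so I hand in.

```bash
python3 -c "
from plant import robot
print(robot.close_job())"
```

```text
the job is handed in; nothing more can be done
None
```

I switched off the USB charger (socket 4, sw4) and the battery charger (socket 3, sw3) by pressing the raised outer end of each rocker with the closed fingertips. I then lifted the arm clear and handed the job in at about 8.4 s; no verdict was reported.

- **Switches:** the last wrist picture shows the outer halves of sw3 and sw4 lying level. The rockers of the timer and both covers are still raised. I judged this by eye; no rocker angle was measured.
- **Plug-ins and bench:** all five plug-ins stand in their sockets. The reel, tip cleaner, tweezers and screwdriver looked untouched where the last pictures show them. The bottle was out of view there, but I never went near it.
- **Force:** the readings were about 3 N at sw4 and 10 N at sw3, against the 30 N limit. They are end-of-call values, so a brief peak could have been higher. I pressed sw4 another 1 mm or so after its last reading.
- **Disagreement:** the top and scene cameras differed by about 4 mm on the switch positions. I used a value between them, and the close wrist view agreed with it.

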